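# Put two swapped sample rods back in their own pockets

## Robot

A 6-joint arm with a two-finger parallel gripper is mounted at the origin on the work surface. World frame = base frame: x ahead of the robot, y to its left, z up, the work surface at z = 0. Lengths are in m, angles in rad, forces in N, time in s.
With the tool pointing down it reaches from about 0.35 to 0.725 m from the base axis. Payload 6 kg.
Tool frame: the origin (TCP) lies at the very end of the fingers, on their centre line; the grasp point (between the pads) lies 19 mm behind it (r.pinch_z is the distance from the TCP to the grasp point, in m); z points along the fingers, y is the line along which they close (so a half turn about z gives the same grasp; the last joint's range is limited). The gripper opens to 85 mm and grips with 20 to 120 N. Pads are 22 mm wide; open, the fingers measure 114 mm over their backs; the gripper's body (76 mm by 85 mm) begins 54 mm behind the grasp point. The pads swing forward as they close: fully open they stand 13 mm farther back than shut.
Start: joints at [-0.987, 0.04, 0.085, 0, -1.615, -0.334], TCP at [0.148, -0.581, 0.231] pointing down, gripper open.
Joint ranges: [-2.56, 2.56], [-1.29, 2.01], [-1.08, 1.49], [-3.29, 1.98], [-2.81, -0.18], [-2.99, 2.99]. Speed limits (rad/s): [2.57, 2.57, 3.01, 3.14, 3.14, 3.14].

## Interface

Orientations are given as [roll, pitch, yaw] about the fixed x, y, z axes, in that order (R = Rz(yaw) Ry(pitch) Rx(roll)).
In Python, from bench import r gives the robot as it stands.
- The arm moves only by the shell command python3 -m creep 'ROWS'. ROWS is a JSON object of lists of equal length, an entry for each row: "travel": the shift along the tool's x, y, z in mm, a list of three; "rotation": the turn, a rotation vector about the tool's x, y, z in rad, a list of three; "jaw": the finger opening in mm, from 0 to 85.4. In form: {"travel": [[dx, dy, dz], ...], "rotation": [[wx, wy, wz], ...], "jaw": [jaw, ...]}. A call has 1 to 20 rows; each row is the pose to reach, as a shift and turn from the pose commanded when the call began, along the tool's axes at that moment; what a row does not reach only later rows make up. A row lasts 1/12 s, in which the tool goes at most 41.7 mm and 7.16 degrees, less where a joint would pass 70% of its speed; a pose out of reach is approached as far as the arm can. A call with a gripper value outside its range is refused whole. The fingers move at their own pace and stop on an object; the grip force is fixed at half the most. Time passes only in rows, so rows that repeat a pose let the fingers close. It gives the time, the measured TCP pose, the force, the opening and the grip force at its end, in the units of the state.
- r.sense(): the state, without advancing time (a new reading comes with each control period).
- r.capture(name): name is "scene" or "side" or "wrist"; returns a dict with "pixels" (480x640x3 uint8, red, green, blue), "z_map" (480x640 float32, m along the optical axis (not along the pixel's ray), 0 where there is no reading), "fx", "fy", "cx", "cy" (pixels), "view" (4x4, takes a point from world to camera coordinates). Camera axes: x right, y down, z forward; pixel columns grow to the right and rows downward; lengths in m; the calibration is good to about 2 mm. A picture is of the moment at which its call begins.
- r.job_done(): hands the job in; it is judged then, once.
The state is a dict: "t": time; "q": joint angles; "joint_velocities": joint speeds; "joint_efforts": joint torques, N m; "position": TCP position; "tool_rot": TCP orientation; "ft_force": force on the tool from outside, world axes, zero at the start; "torque": the same for the moment, N m; "grip_width": finger opening in m; "gripper_force": force on a finger pad.
Only numpy, scipy, OpenCV 4.12 (cv2) and the standard library are available. Lean on these libraries where they do the work, as an engineer would, in place of code of your own. Each camera call takes 0.05 s, during which the arm holds its last target. There are 200 camera calls.

## Task

At the materials counter the red and the yellow sample rods have been put back in each other's pockets. Swap them, so that each stands end-down on the bottom of the pocket of its own colour; the empty grey pocket is there to help and must be empty again at the end. Leave the blue rod in its pocket and do not disturb the jar, the tape roll and the tiles.

Things in the scene. Friction and masses are not known exactly. Their poses are not given: they have to be found in the camera images.
- rod_red: Straight rigid red plastic rod, round, 22 mm in diameter, 150 mm long, about 75 g, with a pale disc on its top end; starts standing in the yellow pocket, some 69 mm of it showing above the rim. Origin: centre of its lower end; z along the rod towards its top end.
- rod_yellow: Straight rigid yellow plastic rod, round, 22 mm in diameter, 150 mm long, about 75 g, with a pale disc on its top end; starts standing in the red pocket, some 69 mm of it showing above the rim. Origin: centre of its lower end; z along the rod towards its top end.
- rod_blue: Straight rigid blue plastic rod, round, 22 mm in diameter, 150 mm long, about 75 g, with a pale disc on its top end; stands in the blue pocket where it belongs; to be left there. Origin: centre of its lower end; z along the rod towards its top end.
- pocket_red: Red plastic square pocket (upright square tube, open at the top, closed floor), outside 40 x 40 mm, 85 mm tall, walls and floor 4 mm, so the opening is 32 x 32 mm and 81 mm deep; fixed on the plinth. Home of the red rod. Origin: centre of its underside (which is 12 mm above the counter); z up, x and y along its sides (the same way as the plinth's).
- pocket_yellow: Yellow plastic square pocket (upright square tube, open at the top, closed floor), outside 40 x 40 mm, 85 mm tall, walls and floor 4 mm, so the opening is 32 x 32 mm and 81 mm deep; fixed on the plinth. Home of the yellow rod. Origin: centre of its underside (which is 12 mm above the counter); z up, x and y along its sides (the same way as the plinth's).
- pocket_blue: Blue plastic square pocket (upright square tube, open at the top, closed floor), outside 40 x 40 mm, 85 mm tall, walls and floor 4 mm, so the opening is 32 x 32 mm and 81 mm deep; fixed on the plinth. Holds the blue rod. Origin: centre of its underside (which is 12 mm above the counter); z up, x and y along its sides (the same way as the plinth's).
- pocket_grey: Grey plastic square pocket (upright square tube, open at the top, closed floor), outside 40 x 40 mm, 85 mm tall, walls and floor 4 mm, so the opening is 32 x 32 mm and 81 mm deep; fixed on the plinth. Empty spare, free to use meanwhile. Origin: centre of its underside (which is 12 mm above the counter); z up, x and y along its sides (the same way as the plinth's).
- plinth: Square pine board 200 x 200 x 12 mm lying fixed on the counter; the four pockets stand on it two by two, 120 mm from centre to centre in both directions, in any order of colours. Origin: centre of its underside; x and y along its sides, z up.
- jar: Bystander: closed jar with a steel lid, 60 mm in diameter, 75 mm tall, standing on the counter beyond the plinth. Origin: centre of its underside.
- tape_roll: Bystander: cardboard-brown ring (tape core) lying flat beyond the plinth, 90 mm outside, 68 mm inside diameter, 24 mm high. Origin: centre of its underside.
- tiles: Bystander: stack of four tile samples, 78 x 78 mm, 28 mm high, on the counter off the plinth's +y side. Origin: centre of its underside.
There are look-alikes about, which are no part of the job. Leave any green look-alike of the rod_yellow alone. What is shaped like the rod_red but turquoise is not meant.

How it is judged:
At the end, for the whole second after the job is handed in: The red, yellow and blue rods each stand in the pocket of their own colour: lower end within 12 mm of the pocket's axis and on its floor (less than 10 mm above the pocket's underside), leaning less than 0.2 rad, released and at rest (horizontal distance between rod_red and pocket_red below 0.012 m and z of rod_red in the frame of pocket_red between -0.002 and 0.01 m and angle between each of rod_red, rod_yellow, rod_blue's own z axis and vertical below 0.2 rad and linear speed of each of rod_red, rod_yellow, rod_blue below 0.02 m/s and horizontal distance between rod_yellow and pocket_yellow below 0.012 m and z of rod_yellow in the frame of pocket_yellow between -0.002 and 0.01 m and horizontal distance between rod_blue and pocket_blue below 0.012 m and z of rod_blue in the frame of pocket_blue between -0.002 and 0.01 m); the robot touches nothing.
It fails at once if the blue rod is taken out of or shifted in its pocket (lower end moved more than 15 mm) (distance of rod_blue from where it was at the start of the episode above 0.015 m).
It fails at once if the jar, the tape roll or the tiles are moved more than 20 mm (distance of any of jar, tape_roll, tiles from where it was at the start of the episode above 0.02 m).
It also fails if it takes over 64 s, if anything falls off the work surface, if the arm or the gripper's body presses on something with over 40 N, if the wrist force passes 120 N, or if a joint passes its speed limit or range.

## Working session

There is one attempt and no reset: what is moved stays moved. The work goes in short steps, Python scripts to look and compute and a shell command to move; the robot and the scene stay as the last step left them, time stands still between calls to the robot, and variables do not carry over. Pictures are saved under pics/ and viewed, at most 10 in all, crops included, and the job is handed in when it is done.

```bash
mkdir -p pics; ls
python3 - <<'E'
from bench import r
import cv2,numpy as np
print(r.sense())
for n in("scene","side"):
    c=r.capture(n); cv2.imwrite(f"pics/{n}0.png",c["pixels"][:,:,::-1]); np.savez(f"pics/{n}0.npz",**c)
    print(n,c["fx"],c["cx"],c["cy"],np.round(np.linalg.inv(c["view"]),3).tolist())
E
```

```text
pics
{'t': 0.0, 'q': array([-9.87293659e-01,  4.07763077e-02,  8.38082359e-02, -4.40312499e-04,
       -1.61551472e+00, -3.33715712e-01]), 'joint_velocities': array([-7.01201394e-04, -4.73512732e-05, -1.62959536e-03, -1.35429888e-03,
        1.33769765e-04,  3.47459156e-05]), 'joint_efforts': array([ 1.54823432e-03, -3.68199635e+01,  3.47414660e+01,  6.93209186e+00,
       -5.35946136e-03,  1.51724883e-06]), 'position': array([ 0.14831481, -0.58103554,  0.23030216]), 'tool_rot': array([ 3.13985514e+00, -1.36773763e-04, -2.89178627e+00]), 'ft_force': array([-0.66692789, -0.41899881,  0.22973222]), 'torque': array([ 0.01562977,  0.06194013, -0.03558132]), 'gripper_force': 0.0, 'grip_width': 0.0853752170703097}
scene 442.5099978291478 320.6290557017361 236.23693070236203 [[0.999, 0.043, -0.017, 0.657], [0.045, -0.844, 0.535, -0.307], [0.008, -0.535, -0.845, 0.658], [0.0, 0.0, 0.0, 1.0]]
side 462.553985724543 323.9269103085145 243.32745239429406 [[-0.979, -0.11, 0.169, 0.475], [-0.201, 0.586, -0.785, 0.742], [-0.012, -0.803, -0.596, 0.581], [0.0, 0.0, 0.0, 1.0]]
```

View pics/scene0.png

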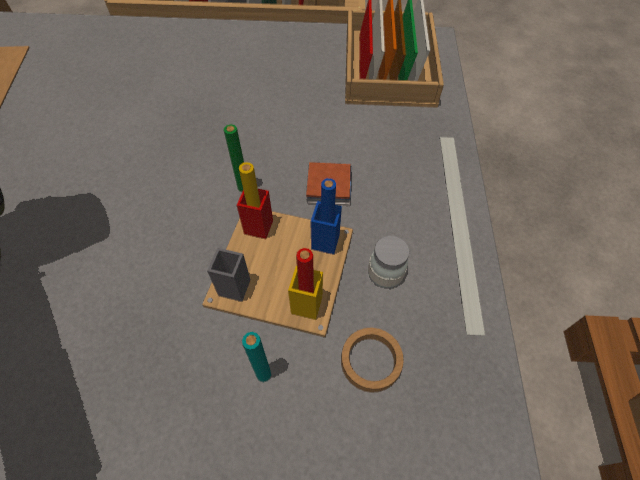

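View pics/side0.png

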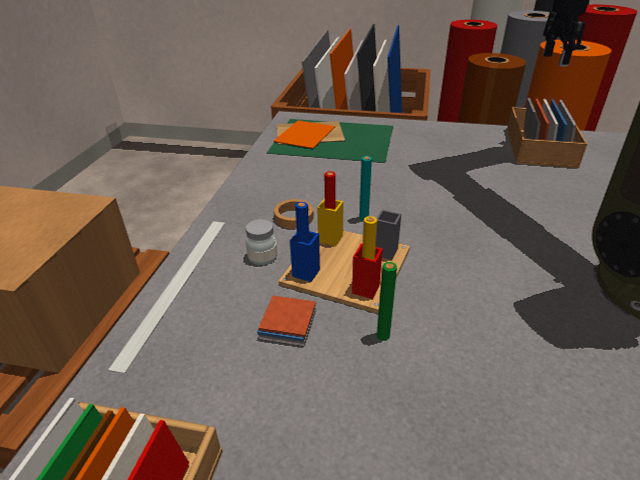

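The scene view shows the red rod (top 305,256) in the yellow pocket (306,295) and the yellow rod (247,168) in the red pocket (256,213). The blue rod is at (328,185) and the empty grey pocket at (230,275). Look-alikes are the free-standing green rod (232,130) and the turquoise rod (252,340). The side view agrees, with red at (330,176), yellow at (370,222), green at (388,268) and turquoise at (366,160).

Candidates: "red" means red rod (305,256), not turquoise (252,340). "Yellow" means yellow rod (247,168), not green (232,130). Next I'll measure and take a close crop.

```bash
cat > h.py <<'E'
import numpy as np,cv2
def cloud(c):
    v,u=np.mgrid[:480,:640]; z=c["z_map"]
    p=np.stack([(u-c["cx"])/c["fx"]*z,(v-c["cy"])/c["fy"]*z,z,np.ones_like(z)],-1)
    w=(p@np.linalg.inv(c["view"]).T)[...,:3]; w[z==0]=np.nan; return w
def ray(c,u,v,h):
    M=np.linalg.inv(c["view"]); d=M[:3,:3]@[(u-c["cx"])/c["fx"],(v-c["cy"])/c["fy"],1]; o=M[:3,3]
    return o+d*(h-o[2])/d[2]
H={"red":[(0,5),(174,180)],"yellow":[(22,32)],"blue":[(105,125)],"green":[(55,75)],"turq":[(82,97)]}
def mask(c,n):
    h=cv2.cvtColor(c["pixels"],cv2.COLOR_RGB2HSV); m=np.zeros((480,640),bool)
    for a,b in H[n]: m|=(h[...,0]>=a)&(h[...,0]<=b)
    return m&(h[...,1]>130)&(h[...,2]>50)
E
python3 - <<'E'
from h import *
for n in("scene","side"):
    c=dict(np.load(f"pics/{n}0.npz")); w=cloud(c); z=w[...,2]
    box=(w[...,0]>.3)&(w[...,0]<.9)&(w[...,1]>-.4)&(w[...,1]<.4)
    hsv=cv2.cvtColor(c["pixels"],cv2.COLOR_RGB2HSV)
    for k in H:
        m=mask(c,k)&box
        # top band: rod top region; include disc pixels = any pixel within z .160-.172 nearby
        rod=m&(z>.11); 
        if rod.sum()<5: print(n,k,"none");continue
        ctr=np.median(w[rod],0); zt=np.nanmax(z[rod])
        near=box&(np.hypot(w[...,0]-ctr[0],w[...,1]-ctr[1])<.035)&(z>.1)
        ztop=np.nanpercentile(z[near],98); top=near&(z>ztop-.004)
        v,u=np.nonzero(top); (cu,cv_),rad=cv2.minEnclosingCircle(np.c_[u,v].astype(np.float32))
        rim=m&(abs(z-.097)<.004)
        print(n,k,"top",ztop.round(4),"px",round(cu),round(cv_),"r",round(rad,1),"ray",ray(c,cu,cv_,.166 if k in("red","yellow","blue") else ztop)[:2].round(4),"rim n",rim.sum(), (w[rim].min(0)[:2].round(3),w[rim].max(0)[:2].round(3)) if rim.sum() else "")
    # plinth
    wood=box&(abs(z-.012)<.006)&(hsv[...,1]>70)&(hsv[...,0]>8)&(hsv[...,0]<22)
    cc,lab,st,_=cv2.connectedComponentsWithStats(wood.astype(np.uint8)); i=1+st[1:,4].argmax(); q=w[lab==i][:,:2].astype(np.float32)
    R=cv2.minAreaRect(q); print("plinth",R, z[lab==i].mean())
    a=np.radians(R[2]);e=np.array([[np.cos(a),np.sin(a)],[-np.sin(a),np.cos(a)]])
    for s in((1,1),(1,-1),(-1,1),(-1,-1)): print(" pocket",(np.array(R[0])+.06*(s@e)).round(4))
    if n=="scene":
        g=cv2.resize(c["pixels"][110:400,190:430],None,fx=2,fy=2,interpolation=cv2.INTER_CUBIC); cv2.imwrite("pics/crop0.png",g[:,:,::-1])
E
```

```text
scene red top 0.1692 px 304 256 r 8.3 ray [ 0.6268 -0.0258] rim n 277 (array([ 0.512, -0.037]), array([0.637, 0.132]))
scene yellow top 0.1697 px 246 168 r 7.3 ray [0.5327 0.1155] rim n 327 (array([ 0.525, -0.052]), array([0.65 , 0.114]))
scene blue top 0.1692 px 328 185 r 7.5 ray [0.6531 0.0918] rim n 279 (array([0.629, 0.066]), array([0.675, 0.113]))
scene green top 0.1534 px 230 130 r 6.5 ray [0.4933 0.2058] rim n 33 (array([0.485, 0.197]), array([0.502, 0.204]))
scene turq top 0.1536 px 251 341 r 9.4 ray [ 0.5711 -0.1365] rim n 28 (array([ 0.564, -0.146]), array([ 0.581, -0.137]))
plinth ((0.5802322626113892, 0.042744047939777374), (0.20121994614601135, 0.2005782276391983), 78.16352844238281) 0.013621619793569836
 pocket [0.5338 0.1138]
 pocket [0.6513 0.0892]
 pocket [ 0.5092 -0.0037]
 pocket [ 0.6266 -0.0283]
side red top 0.1661 px 329 174 r 5.2 ray [ 0.6271 -0.0197] rim n 169 (array([ 0.512, -0.022]), array([0.635, 0.14 ]))
side yellow top 0.1665 px 370 220 r 6.5 ray [0.533  0.1211] rim n 120 (array([ 0.524, -0.045]), array([0.648, 0.129]))
side blue top 0.1663 px 301 206 r 6.1 ray [0.6527 0.097 ] rim n 172 (array([0.629, 0.071]), array([0.674, 0.115]))
side green top 0.1505 px 389 266 r 7.2 ray [0.4923 0.2127] rim n 44 (array([0.482, 0.212]), array([0.498, 0.222]))
side turq top 0.1509 px 366 159 r 5.1 ray [ 0.5705 -0.127 ] rim n 25 (array([ 0.562, -0.131]), array([ 0.579, -0.122]))
plinth ((0.5831988453865051, 0.0442391037940979), (0.20310883224010468, 0.19635997712612152), 78.09471130371094) 0.011130939064214473
 pocket [0.5369 0.1153]
 pocket [0.6543 0.0906]
 pocket [ 0.5121 -0.0021]
 pocket [ 0.6295 -0.0268]
```

View pics/crop0.png

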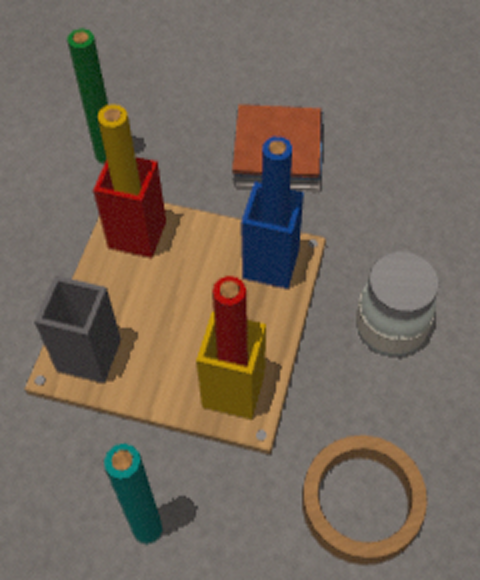

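The crop confirms the choice: the red rod's top is at crop (230,288) in the yellow pocket, and the yellow rod's top at (113,115) in the red pocket. Green and turquoise stand free on the counter. Measured heights fit too: rod tops 0.166–0.169, plinth 0.20 square. I'll work out the approach above the red rod next.

```bash
cat >> h.py <<'E'
def delta(p,yaw=None):
    from bench import r; from scipy.spatial.transform import Rotation as R
    s=r.sense(); Rm=R.from_euler("xyz",s["tool_rot"])
    print("t",round(s["t"],2),"pos",s["position"].round(4),"rot",s["tool_rot"].round(3),"w",round(s["grip_width"],4),"F",s["ft_force"].round(1),
     "travel mm",(Rm.inv().apply(np.array(p)-s["position"])*1000).round(1), "rotz", None if yaw is None else round(-(yaw-s["tool_rot"][2]),3))
E
python3 -c "
from h import *; delta([.600,-.01,.28])"
```

```text
t 0.1 pos [ 0.1483 -0.5811  0.2304] rot [ 3.14  -0.    -2.892] w 0.0853 F [ 0.8  0.4 -0.6] travel mm [-578.9  441.7  -49. ] rotz None
```

```bash
python3 -m creep '{"travel":[[-30,23,-20],[-60,46,-35],[-90,69,-49],[-120,92,-49],[-150,115,-49],[-180,138,-49],[-212,162,-49],[-244,186,-49],[-276,210,-49],[-308,235,-49],[-340,259,-49],[-372,284,-49],[-404,308,-49],[-436,333,-49],[-468,357,-49],[-500,382,-49],[-530,405,-49],[-560,427,-49],[-579,442,-49],[-579,442,-49]],"rotation":[[0,0,0],[0,0,0],[0,0,0],[0,0,0],[0,0,0],[0,0,0],[0,0,0],[0,0,0],[0,0,0],[0,0,0],[0,0,0],[0,0,0],[0,0,0],[0,0,0],[0,0,0],[0,0,0],[0,0,0],[0,0,0],[0,0,0],[0,0,0]],"jaw":[60,60,60,60,60,60,60,60,60,60,60,60,60,60,60,60,60,60,60,60]}'
python3 - <<'E'
from h import *
from bench import r
print(r.sense()["position"],r.sense()["q"].round(2))
c=r.capture("wrist"); cv2.imwrite("pics/wrist1.png",c["pixels"][:,:,::-1]); np.savez("pics/wrist1.npz",**c)
print(np.linalg.inv(c["view"]).round(3))
E
```

```text
t: 1.77
position: [0.6016, -0.0062, 0.2773]
tool_rot: [3.14, -0.004, -2.888]
ft_force: [0.7, 0.1, -1.1]
grip_width: 0.0599
gripper_force: 0.0
[ 0.60160197 -0.00619525  0.27732741] [ 0.32  0.06  0.19 -0.   -1.7  -1.64]
[[-0.251  0.916  0.312  0.521]
 [ 0.968  0.238  0.082 -0.027]
 [ 0.001  0.322 -0.947  0.421]
 [ 0.     0.     0.     1.   ]]
```

View pics/wrist1.png

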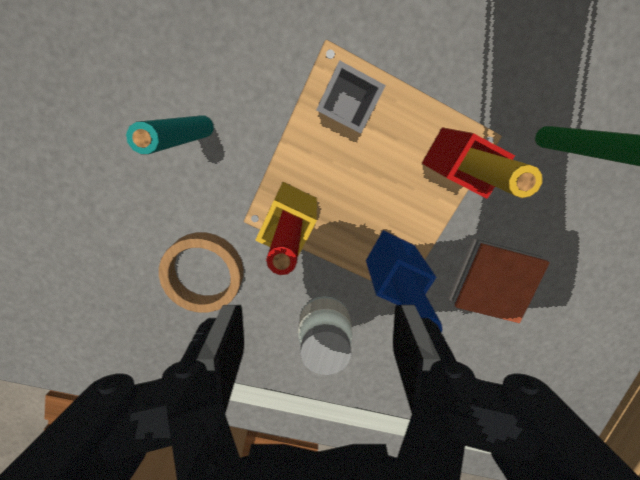

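The wrist view shows grey pocket rim (352,98) empty, red rod top (282,261), yellow rod top (525,181), blue rod (425,320). I'll measure the tops and rims from this view.

```bash
python3 - <<'E'
from h import *
c=dict(np.load("pics/wrist1.npz")); w=cloud(c); z=w[...,2]
hsv=cv2.cvtColor(c["pixels"],cv2.COLOR_RGB2HSV)
E={"red":(.627,-.023),"yellow":(.533,.118)}
P={"pred":(.5354,.1146),"pyel":(.628,-.0276),"grey":(.5107,-.003),"pblue":(.653,.090)}
for k,p in E.items():
    t=(np.hypot(w[...,0]-p[0],w[...,1]-p[1])<.03)&(abs(z-.166)<.004)
    v,u=np.nonzero(t); (a,b),rad=cv2.minEnclosingCircle(np.c_[u,v].astype(np.float32))
    print(k,t.sum(),round(a),round(b),"z",z[t].mean().round(4),"ray",ray(c,a,b,.166)[:2].round(4),"mean",w[t].mean(0)[:2].round(4),"diam mm",2*rad*np.median(c["z_map"][t])/c["fx"]*1000)
for k,p in P.items():
    t=(np.hypot(w[...,0]-p[0],w[...,1]-p[1])<.036)&(abs(z-.097)<.0035)
    if t.sum()<10: continue
    R=cv2.minAreaRect(w[t][:,:2].astype(np.float32)); print(k,t.sum(),np.round(R[0],4),np.round(R[1],4),round(R[2],1),"z",z[t].mean().round(4))
for n in("scene","side"):
    c=dict(np.load(f"pics/{n}0.npz")); w=cloud(c); z=w[...,2]
    p=P["grey"];t=(np.hypot(w[...,0]-p[0],w[...,1]-p[1])<.036)&(abs(z-.097)<.004)
    R=cv2.minAreaRect(w[t][:,:2].astype(np.float32)); print(n,"grey",t.sum(),np.round(R[0],4),np.round(R[1],4),round(R[2],1))
E
python3 -c "
from h import *; delta([.627,-.026,.28])"
```

```text
red 741 282 259 z 0.1663 ray [ 0.6262 -0.0255] mean [ 0.6262 -0.0254] diam mm 21.796234766848997
yellow 924 524 180 z 0.1662 ray [0.5324 0.1148] mean [0.5326 0.1148] diam mm 23.90329108228688
pred 925 [0.5341 0.1141] [0.0412 0.0401] 78.8 z 0.097
pyel 730 [ 0.6271 -0.0277] [0.04   0.0405] 78.3 z 0.0971
grey 1065 [ 0.5097 -0.0035] [0.04   0.0401] 78.3 z 0.0972
pblue 748 [0.6515 0.0896] [0.041  0.0407] 78.2 z 0.0968
scene grey 384 [ 0.5091 -0.0038] [0.0412 0.0417] 78.6
side grey 154 [ 0.5101 -0.0018] [0.0439 0.0406] 76.9
t 1.82 pos [ 0.6007 -0.0079  0.2781] rot [ 3.141 -0.004 -2.889] w 0.06 F [ 0.1 -1.1  0. ] travel mm [-20.9 -24.1  -2. ] rotz None
```

```bash
python3 -m creep '{"travel":[[-11,-11,0],[-21.6,-21.5,20],[-21.6,-21.5,50],[-21.6,-21.5,80],[-21.6,-21.5,80],[-21.6,-21.5,80]],"rotation":[[0,0,0],[0,0,0],[0,0,0],[0,0,0],[0,0,0],[0,0,0]],"jaw":[55,55,55,55,55,55]}'; python3 -c "
from h import *; delta([.6262,-.0255,.111])"
```

```text
t: 2.32
position: [0.6253, -0.0264, 0.1993]
tool_rot: [-3.141, -0.004, -2.893]
ft_force: [0.4, -0.3, 1.3]
grip_width: 0.0552
gripper_force: 0.0
t 2.32 pos [ 0.6253 -0.0264  0.1993] rot [-3.141 -0.004 -2.893] w 0.0552 F [ 0.4 -0.3  1.3] travel mm [-1.4  0.7 88.3] rotz None
```

```bash
python3 -m creep '{"travel":[[-1,0.5,25],[-1,0.5,55],[-1,0.5,80],[-1,0.5,89],[-1,0.5,89],[-1,0.5,89],[-1,0.5,89],[-1,0.5,89],[-1,0.5,89],[-1,0.5,89],[-1,0.5,89],[-1,0.5,89],[-1,0.5,89]],"rotation":[[0,0,0],[0,0,0],[0,0,0],[0,0,0],[0,0,0],[0,0,0],[0,0,0],[0,0,0],[0,0,0],[0,0,0],[0,0,0],[0,0,0],[0,0,0]],"jaw":[55,55,55,55,55,55,10,10,10,10,10,10,10]}'
```

```text
t: 3.4
position: [0.6282, -0.0249, 0.1136]
tool_rot: [-3.14, 0.003, -2.892]
ft_force: [0.7, -0.1, 5.5]
grip_width: 0.0209
gripper_force: 58.8
```

```bash
python3 -m creep '{"travel":[[0,0,-15],[0,0,-40],[0,0,-70],[0,0,-100],[0,0,-110],[0,0,-110],[0,0,-110]],"rotation":[[0,0,0],[0,0,0],[0,0,0],[0,0,0],[0,0,0],[0,0,0],[0,0,0]],"jaw":[10,10,10,10,10,10,10]}'
cat >> h.py <<'E'
def rodline(k,save=None,tilt=False):
    """rod axis: lower end from depth points of the rod in each outside view, surface offset corrected by rays' horizontal direction"""
    from bench import r
    s=r.sense(); print("pos",s["position"].round(4),"w",s["grip_width"].round(4))
    for n in("scene","side"):
        c=r.capture(n); w=cloud(c); z=w[...,2]
        m=mask(c,k)&(np.hypot(w[...,0]-s["position"][0],w[...,1]-s["position"][1])<.06)&(z<s["position"][2]+.005)&(z>.105)
        m=cv2.erode(m.astype(np.uint8),np.ones((3,3)))>0
        q=w[m]; cam=np.linalg.inv(c["view"])[:3,3]
        if len(q)<15: print(n,"few",len(q)); continue
        d=(q.mean(0)-cam)[:2]; d/=np.linalg.norm(d)
        A=np.c_[q[:,2]-q[:,2].min(),np.ones(len(q))]; f=np.linalg.lstsq(A,q[:,:2],rcond=None)[0]
        print(n,len(q),"z",q[:,2].min().round(3),q[:,2].max().round(3),"low xy",(f[1]+d*.011*.85).round(4),"slope",f[0].round(3))
        if save: cv2.imwrite(f"pics/{save}_{n}.png",c["pixels"][:,:,::-1])
E
python3 -c "
from h import *; rodline('red','lift1'); delta([.5097,-.0035,.22])"
```

```text
t: 3.98
position: [0.6272, -0.0244, 0.2211]
tool_rot: [3.141, 0.0, -2.892]
ft_force: [0.5, -0.1, -1.9]
grip_width: 0.0206
gripper_force: 58.6Traceback (most recent call last):
  File "<string>", line 2, in <module>
    from h import *; rodline('red','lift1'); delta([.5097,-.0035,.22])
                     ~~~~~~~^^^^^^^^^^^^^^^
  File "h.py", line 22, in rodline
    s=r.sense(); print("pos",s["position"].round(4),"w",s["grip_width"].round(4))
                                                        ^^^^^^^^^^^^^^^^^^^^^
AttributeError: 'float' object has no attribute 'round'
```

```bash
sed -i 's/s\["grip_width"\].round(4))$/round(s["grip_width"],4))/' h.py; python3 -c "
from h import *; rodline('red','lift1'); delta([.5097,-.0035,.22])"
```

```text
pos [ 0.6272 -0.0244  0.2211] w 0.0206
scene 362 z 0.132 0.208 low xy [ 0.6263 -0.0246] slope [-0.006  0.001]
side 346 z 0.124 0.214 low xy [ 0.625 -0.024] slope [0.01  0.007]
t 4.08 pos [ 0.6265 -0.0245  0.2191] rot [ 3.141e+00 -3.000e-03 -2.892e+00] w 0.0205 F [ 0.6 -0.1 -1.5] travel mm [108.   49.2  -0.6] rotz None
```

```bash
python3 -c "
import cv2,numpy as np
a=cv2.imread('pics/lift1_scene.png')[100:400,180:480];b=cv2.imread('pics/lift1_side.png')[50:350,180:480]
cv2.imwrite('pics/l1.png',cv2.resize(np.hstack([a,b]),(800,400)))"
```

```text
(no output)
```

View pics/l1.png

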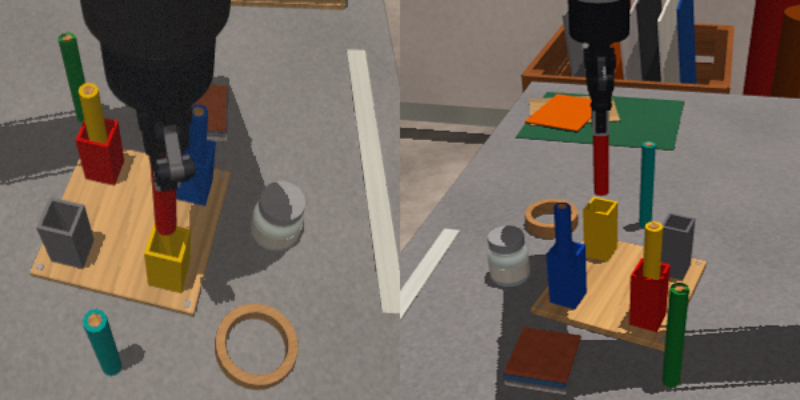

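The scene (left) and side (right) views show the red rod held upright and clear above the yellow pocket (left panel 165,200; right panel 601,165), with everything else undisturbed. Next: carry it over the grey pocket.

```bash
python3 -m creep '{"travel":[[25,11,0],[54,25,0],[83,38,0],[107.4,49.1,0],[107.4,49.1,0],[107.4,49.1,0],[107.4,49.1,0],[107.4,49.1,0]],"rotation":[[0,0,0],[0,0,0],[0,0,0],[0,0,0],[0,0,0],[0,0,0],[0,0,0],[0,0,0]],"jaw":[10,10,10,10,10,10,10,10]}'; python3 -c "
from h import *; rodline('red'); delta([.5103,-.0035,.111])"
```

```text
t: 4.75
position: [0.5112, -0.0037, 0.2203]
tool_rot: [3.142, -0.002, -2.892]
ft_force: [-0.5, -0.7, -0.4]
grip_width: 0.0209
gripper_force: 58.8
pos [ 0.5112 -0.0037  0.2203] w 0.0209
scene 441 z 0.128 0.212 low xy [ 0.5096 -0.0042] slope [0.003 0.002]
side 379 z 0.125 0.215 low xy [ 0.5098 -0.0032] slope [-0.002  0.002]
t 4.85 pos [ 0.5113 -0.0038  0.2204] rot [-3.142e+00 -2.000e-03 -2.892e+00] w 0.0207 F [-0.1 -0.6 -1.1] travel mm [  0.7   0.6 109.4] rotz None
```

```bash
python3 -m creep '{"travel":[[0,0,15],[0,0,40],[0,0,65],[0,0,85],[0,0,100],[0,0,107],[0,0,107],[0,0,107],[0,0,107]],"rotation":[[0,0,0],[0,0,0],[0,0,0],[0,0,0],[0,0,0],[0,0,0],[0,0,0],[0,0,0],[0,0,0]],"jaw":[10,10,10,10,10,10,10,10,10]}'
```

```text
t: 5.6
position: [0.5112, -0.0037, 0.1143]
tool_rot: [3.141, -0.0, -2.892]
ft_force: [-0.7, -0.7, -0.8]
grip_width: 0.0203
gripper_force: 59.0
```

```bash
python3 -m creep '{"travel":[[0,0,0],[0,0,0],[0,0,0],[0,0,0],[0,0,0],[0,0,-15],[0,0,-40],[0,0,-70],[0,0,-90],[0,0,-90],[-10,22,-90],[-23,50,-90],[-38,83,-90],[-49.9,109.6,-90],[-49.9,109.6,-90],[-49.9,109.6,-90],[-49.9,109.6,-90]],"rotation":[[0,0,0],[0,0,0],[0,0,0],[0,0,0],[0,0,0],[0,0,0],[0,0,0],[0,0,0],[0,0,0],[0,0,0],[0,0,0],[0,0,0],[0,0,0],[0,0,0],[0,0,0],[0,0,0],[0,0,0]],"jaw":[30,45,55,55,55,55,55,55,55,55,55,55,55,55,55,55,55]}'
python3 - <<'E'
from h import *
from bench import r
delta([.5330,.1148,.111])
c=r.capture("scene");cv2.imwrite("pics/rel_scene.png",c["pixels"][:,:,::-1]); d=r.capture("side")
for c in(c,d):
    w=cloud(c);m=mask(c,"red")&(w[...,2]>.1)&(np.hypot(w[...,0]-.51,w[...,1])<.05); q=w[m]; print(len(q),q.mean(0).round(4),q[:,2].max())
E
```

```text
t: 7.02
position: [0.5321, 0.1147, 0.204]
tool_rot: [-3.141, -0.001, -2.891]
ft_force: [-0.5, 0.1, 0.6]
grip_width: 0.0552
gripper_force: 0.0
t 7.02 pos [0.5321 0.1147 0.204 ] rot [-3.141e+00 -1.000e-03 -2.891e+00] w 0.0552 F [-0.5  0.1  0.6] travel mm [-1.  -0.1 93. ] rotz None
505 [ 0.5126 -0.0103  0.142 ] 0.1690763622290261
345 [0.5091 0.0047 0.1349] 0.16752014887867478
```

Red stands in grey (top 0.167–0.169). Now I'll grasp yellow.

```bash
python3 -m creep '{"travel":[[-1,0,25],[-1,0,55],[-1,0,80],[-1,0,92],[-1,0,92],[-1,0,92],[-1,0,92],[-1,0,92],[-1,0,92],[-1,0,92],[-1,0,92],[-1,0,92],[-1,0,92]],"rotation":[[0,0,0],[0,0,0],[0,0,0],[0,0,0],[0,0,0],[0,0,0],[0,0,0],[0,0,0],[0,0,0],[0,0,0],[0,0,0],[0,0,0],[0,0,0]],"jaw":[55,55,55,55,55,55,10,10,10,10,10,10,10]}'; python3 -m creep '{"travel":[[0,0,-15],[0,0,-40],[0,0,-70],[0,0,-100],[0,0,-110],[0,0,-110],[0,0,-110]],"rotation":[[0,0,0],[0,0,0],[0,0,0],[0,0,0],[0,0,0],[0,0,0],[0,0,0]],"jaw":[10,10,10,10,10,10,10]}'; python3 -c "
from h import *; rodline('yellow','lift2'); delta([.6271,-.0277,.22])"
```

```text
t: 8.2
position: [0.5342, 0.1154, 0.1143]
tool_rot: [3.141, 0.003, -2.891]
ft_force: [-1.0, 1.3, 6.0]
grip_width: 0.0207
gripper_force: 58.4
t: 8.78
position: [0.5332, 0.1154, 0.2222]
tool_rot: [3.141, 0.0, -2.892]
ft_force: [1.0, -0.1, -0.9]
grip_width: 0.0208
gripper_force: 58.6
pos [0.5332 0.1154 0.2222] w 0.0208
scene 431 z 0.132 0.215 low xy [0.5317 0.116 ] slope [-0.006 -0.006]
side 152 z 0.127 0.213 low xy [0.5297 0.1163] slope [0.006 0.   ]
t 8.88 pos [0.5326 0.1151 0.2205] rot [ 3.142e+00 -3.000e-03 -2.892e+00] w 0.021 F [ 0.1 -0.4 -1. ] travel mm [ -56.3 -161.7    0.3] rotz None
```

```bash
python3 -m creep '{"travel":[[-8,-24,0],[-18,-52,0],[-28,-80,0],[-38,-108,0],[-48,-136,0],[-57.3,-162.8,0],[-57.3,-162.8,0],[-57.3,-162.8,0],[-57.3,-162.8,0],[-57.3,-162.8,0]],"rotation":[[0,0,0],[0,0,0],[0,0,0],[0,0,0],[0,0,0],[0,0,0],[0,0,0],[0,0,0],[0,0,0],[0,0,0]],"jaw":[10,10,10,10,10,10,10,10,10,10]}'; python3 -c "
from h import *; rodline('yellow','over2'); delta([.6283,-.0285,.111])"
```

```text
t: 9.72
position: [0.6285, -0.0278, 0.2217]
tool_rot: [3.141, -0.001, -2.891]
ft_force: [0.2, 0.3, -1.0]
grip_width: 0.0207
gripper_force: 58.7
pos [ 0.6285 -0.0278  0.2217] w 0.0207
scene 411 z 0.129 0.21 low xy [ 0.6267 -0.0273] slope [ 0.008 -0.005]
side 63 z 0.129 0.21 low xy [ 0.6262 -0.0261] slope [0.034 0.009]
t 9.82 pos [ 0.6287 -0.0276  0.2224] rot [ 3.141  0.    -2.891] w 0.0208 F [ 0.   0.3 -0.3] travel mm [  0.6  -0.8 111.4] rotz None
```

```bash
python3 -m creep '{"travel":[[0,0,15],[0,0,40],[0,0,65],[0,0,85],[0,0,100],[0,0,107.5],[0,0,107.5],[0,0,107.5],[0,0,107.5]],"rotation":[[0,0,0],[0,0,0],[0,0,0],[0,0,0],[0,0,0],[0,0,0],[0,0,0],[0,0,0],[0,0,0]],"jaw":[10,10,10,10,10,10,10,10,10]}'
```

```text
t: 10.57
position: [0.6291, -0.028, 0.1155]
tool_rot: [3.141, 0.001, -2.891]
ft_force: [0.3, 1.2, 0.3]
grip_width: 0.0209
gripper_force: 58.9
```

```bash
python3 -m creep '{"travel":[[0,0,0],[0,0,0],[0,0,0],[0,0,0],[0,0,0],[0,0,-15],[0,0,-40],[0,0,-70],[0,0,-90],[0,0,-90],[25,12,-90],[54,26,-90],[83,40,-90],[108.9,52.8,-90],[108.9,52.8,-90],[108.9,52.8,-90],[108.9,52.8,-90]],"rotation":[[0,0,0],[0,0,0],[0,0,0],[0,0,0],[0,0,0],[0,0,0],[0,0,0],[0,0,0],[0,0,0],[0,0,0],[0,0,0],[0,0,0],[0,0,0],[0,0,0],[0,0,0],[0,0,0],[0,0,0]],"jaw":[30,45,55,55,55,55,55,55,55,55,55,55,55,55,55,55,55]}'
python3 - <<'E'
from h import *
from bench import r
delta([.5105,-.0037,.111])
for n in("scene","side"):
  c=r.capture(n);cv2.imwrite(f"pics/rel2_{n}.png",c["pixels"][:,:,::-1]); w=cloud(c)
  for k,p in(("yellow",(.627,-.028)),("red",(.51,-.003))):
    m=mask(c,k)&(w[...,2]>.11)&(np.hypot(w[...,0]-p[0],w[...,1]-p[1])<.05); q=w[m]; print(n,k,len(q),q.mean(0).round(4) if len(q) else '',q[:,2].max() if len(q) else '')
E
```

```text
t: 11.98
position: [0.5106, -0.0042, 0.205]
tool_rot: [3.141, 0.001, -2.892]
ft_force: [-0.8, 0.1, -0.1]
grip_width: 0.0549
gripper_force: 0.0
t 11.98 pos [ 0.5106 -0.0042  0.205 ] rot [ 3.141e+00  1.000e-03 -2.892e+00] w 0.0549 F [-0.8  0.1 -0.1] travel mm [ 0.1  0.4 94. ] rotz None
scene yellow 449 [ 0.6281 -0.0338  0.1472] 0.16998391074845481
scene red 414 [ 0.5137 -0.0118  0.1452] 0.2232546397795151
side yellow 237 [ 0.6259 -0.0187  0.1409] 0.16708440758901982
side red 319 [0.5093 0.0045 0.141 ] 0.16626657006061812
```

Yellow is seated in the yellow pocket (top 0.167–0.170). Grasping red again.

```bash
python3 -m creep '{"travel":[[0,0.4,25],[0,0.4,55],[0,0.4,80],[0,0.4,92],[0,0.4,92],[0,0.4,92],[0,0.4,92],[0,0.4,92],[0,0.4,92],[0,0.4,92],[0,0.4,92],[0,0.4,92],[0,0.4,92]],"rotation":[[0,0,0],[0,0,0],[0,0,0],[0,0,0],[0,0,0],[0,0,0],[0,0,0],[0,0,0],[0,0,0],[0,0,0],[0,0,0],[0,0,0],[0,0,0]],"jaw":[55,55,55,55,55,55,10,10,10,10,10,10,10]}'; python3 -m creep '{"travel":[[0,0,-15],[0,0,-40],[0,0,-70],[0,0,-100],[0,0,-110],[0,0,-110],[0,0,-110]],"rotation":[[0,0,0],[0,0,0],[0,0,0],[0,0,0],[0,0,0],[0,0,0],[0,0,0]],"jaw":[10,10,10,10,10,10,10]}'; python3 -c "
from h import *; rodline('red'); delta([.5341,.1141,.22])"
```

```text
t: 13.17
position: [0.5112, -0.0038, 0.1146]
tool_rot: [-3.141, 0.003, -2.892]
ft_force: [-0.2, 0.7, 5.7]
grip_width: 0.0206
gripper_force: 58.6
t: 13.75
position: [0.5102, -0.0035, 0.2223]
tool_rot: [3.14, -0.0, -2.892]
ft_force: [0.3, 0.0, -1.8]
grip_width: 0.0209
gripper_force: 58.6
pos [ 0.5102 -0.0035  0.2223] w 0.0209
scene 455 z 0.13 0.213 low xy [ 0.5085 -0.0036] slope [-0.001 -0.002]
side 380 z 0.126 0.216 low xy [ 0.5075 -0.003 ] slope [0.005 0.004]
t 13.85 pos [ 0.5096 -0.0037  0.2207] rot [ 3.141e+00 -3.000e-03 -2.892e+00] w 0.0204 F [ 0.8 -0.7 -1.8] travel mm [-52.9 108.1   0.7] rotz None
```

```bash
python3 -m creep '{"travel":[[-12,24,0],[-26,52,0],[-40,80,0],[-54.4,107.7,0],[-54.4,107.7,0],[-54.4,107.7,0],[-54.4,107.7,0],[-54.4,107.7,0]],"rotation":[[0,0,0],[0,0,0],[0,0,0],[0,0,0],[0,0,0],[0,0,0],[0,0,0],[0,0,0]],"jaw":[10,10,10,10,10,10,10,10]}'; python3 -c "
from h import *; rodline('red'); delta([.5357,.1141,.111])"
```

```text
t: 14.52
position: [0.5361, 0.1132, 0.2222]
tool_rot: [-3.141, -0.001, -2.892]
ft_force: [-0.4, -1.0, -1.7]
grip_width: 0.0201
gripper_force: 58.7
pos [0.5361 0.1132 0.2222] w 0.0201
scene 476 z 0.129 0.216 low xy [0.5341 0.1128] slope [0.012 0.004]
side 474 z 0.128 0.216 low xy [0.534  0.1136] slope [0.007 0.002]
t 14.62 pos [0.5363 0.1131 0.2227] rot [ 3.142 -0.    -2.893] w 0.0207 F [-0.3 -0.7 -0.2] travel mm [  0.3   1.1 111.7] rotz None
```

```bash
python3 -m creep '{"travel":[[0,0.8,15],[0,0.8,40],[0,0.8,65],[0,0.8,85],[0,0.8,100],[0,0.8,107.5],[0,0.8,107.5],[0,0.8,107.5],[0,0.8,107.5]],"rotation":[[0,0,0],[0,0,0],[0,0,0],[0,0,0],[0,0,0],[0,0,0],[0,0,0],[0,0,0],[0,0,0]],"jaw":[10,10,10,10,10,10,10,10,10]}'
```

```text
t: 15.37
position: [0.5364, 0.1145, 0.1159]
tool_rot: [3.141, 0.001, -2.892]
ft_force: [-0.3, 0.7, -0.9]
grip_width: 0.0207
gripper_force: 58.9
```

```bash
python3 -m creep '{"travel":[[0,0,0],[0,0,0],[0,0,0],[0,0,0],[0,0,0],[0,0,-15],[0,0,-40],[0,0,-70],[0,0,-100],[0,0,-130],[0,0,-150],[20,0,-150],[50,0,-150],[75,0,-150],[90,0,-150],[90,0,-150],[90,0,-150]],"rotation":[[0,0,0],[0,0,0],[0,0,0],[0,0,0],[0,0,0],[0,0,0],[0,0,0],[0,0,0],[0,0,0],[0,0,0],[0,0,0],[0,0,0],[0,0,0],[0,0,0],[0,0,0],[0,0,0],[0,0,0]],"jaw":[30,45,55,55,55,55,55,55,55,55,55,55,55,55,55,55,55]}'
python3 - <<'E'
from h import *
from bench import r
im=[]
for n in("scene","side","wrist"):
  c=r.capture(n); w=cloud(c); im.append(c["pixels"][:,:,::-1])
  for k,p in(("yellow",(.627,-.028)),("red",(.534,.114)),("blue",(.6515,.09))):
    t=(np.hypot(w[...,0]-p[0],w[...,1]-p[1])<.035)&(abs(w[...,2]-.167)<.005)
    if t.sum()>10: print(n,k,t.sum(),w[t].mean(0).round(4))
cv2.imwrite("pics/end.png",cv2.resize(np.hstack([im[0][90:390,170:470],im[1][100:400,200:500]]),(800,400)))
E
```

```text
t: 16.78
position: [0.4488, 0.0925, 0.2661]
tool_rot: [3.141, 0.002, -2.891]
ft_force: [0.3, -0.4, -0.1]
grip_width: 0.0547
gripper_force: 0.0
scene yellow 218 [ 0.6277 -0.0291  0.1675]
scene red 171 [0.5351 0.1116 0.1671]
scene blue 171 [0.6532 0.0896 0.1674]
side yellow 64 [ 0.6282 -0.0239  0.165 ]
side red 95 [0.5347 0.1176 0.1652]
side blue 83 [0.6534 0.0955 0.165 ]
wrist red 675 [0.5333 0.1142 0.1662]
```

View pics/end.png

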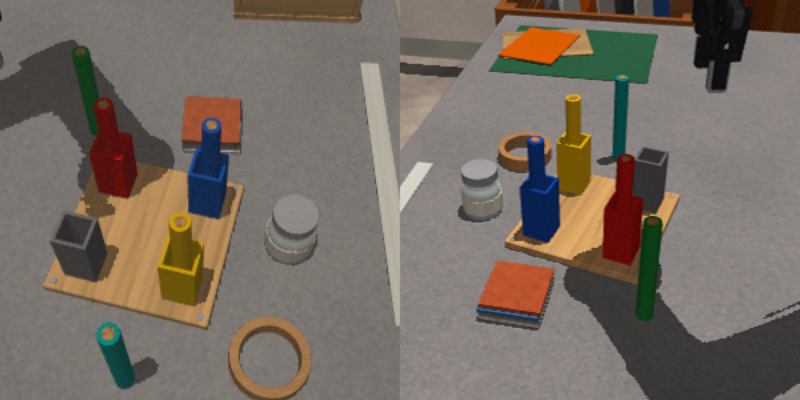

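Red now stands in the red pocket (left panel 104,150) and yellow in the yellow pocket (180,260). Grey is empty, and blue and the bystanders look undisturbed. Top heights of 0.165–0.168 put both rods on the floor.

```bash
python3 -c "
from bench import r; print(r.job_done())"
```

```text
the job is handed in; nothing more can be done
None
```

I swapped the red and yellow rods and handed the job in at about 17 s. The last pictures show each standing on the floor of its own pocket, grey empty, and the blue rod, jar, tape roll and tiles where they were; no verdict came back.

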